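# Slide the vial tray home in the autosampler's loading lane

## Task

Push the vial tray off the autosampler's loading shelf and down the lane between the two guide rails until its front end rests square against the end stop, then take the hand away. Straighten it in front of the lane first, as neither the tray nor the hand may touch either rail at any time (the bar-code labels on the tray's long sides must not be scuffed). Only push it with the fingers, slowly, about a hand's breadth per second at most: do not grip, lift or tip it, and leave the bottle, the jar and the carton alone.

Things in the scene. Friction and masses are not known exactly. Their poses are not given: they have to be found in the camera images.
- loader: Fixed tray loader: low white base, flat aluminium top plate 30 mm above the bench, 176 mm wide (x), 470 long (y -230 to +240). Origin at bench level on the centre line. Half at y < 0: open loading shelf. The lane runs along +y from y = 8 mm to the end stop, a bar 130 mm wide, 34 high, face at y = 200. Label reader (62 mm high) outside the far rail, x = 89 to 139, y = 99 to 159 mm. Yaw within 0.2 rad.
- rail_near: Guide rail on the loader's -x side: aluminium angle standing 15 mm above the top plate, 186 mm long (loader y = 8 to 194 mm), inner face at x = -60 mm, foot flange out to x = -78 mm. Origin at mid-length of its inner face, on the top plate. Must not be touched.
- rail_far: The same rail mirrored on the loader's +x side, inner face at x = +60 mm. The clear lane between the rails is 120 mm wide. Must not be touched.
- lane_mouth (a point): Point on the top plate, on the lane's centre line, where the rails begin; axes as the loader's (y down the lane, z up).
- lane_home (a point): Point on the top plate where the tray's origin lies when the tray is home, centred and touching the end stop (y = 129 mm of the loader); axes as the loader's (y down the lane).
- tray: Loose cream vial tray, a rigid box 100 mm wide (x), 142 long (y), 34 high, with vials fixed in it up to 46 mm (94 x 136 mm block). Origin: centre of its underside; +y is the front end, going ahead down the lane. 0.37 to 0.68 kg; slides at a push of 2 to 7 N. Starts on the shelf 20 to 50 mm short of the rails, up to 22 mm off the lane's centre line, skewed up to 0.15 rad. 10 mm free each side in the lane.
- tray_side_near: Long side wall of the tray on its -x side with a white bar-code label, part of the tray, 34 mm high, 142 long. Origin at mid-length of its lower edge, 48 mm from the tray's centre line (outer face at 50 mm). May be nudged with the fingers; the two sides must not be gripped together.
- tray_side_far: The same on the tray's +x side.
- bottle: Bystander: amber bottle, diameter 54 mm, 105 mm high, standing on the bench beyond the loader. Origin at the centre of its foot.
- jar: Bystander: white jar, diameter 52 mm, 60 mm high, on the bench past the lane's stop end. Origin at the centre of its foot.
- septa_box: Bystander: small cardboard carton 60 x 85 x 35 mm on the bench past the lane's stop end. Origin at the centre of its underside.
Mind the look-alikes: they are no part of the job. What is meant by the tray is not black, green or yellow, and is the smaller of those in its own colour.

How it is judged (in metres and radians):
On the way:
1. the tray is half-way into the lane, clear of both rails (y of tray in the frame of lane_mouth above 0 m and angle between the y axis of tray and the y axis of loader, either way round below 0.15 rad), for 0.05 s.
At the end, for the whole second after the job is handed in: The tray stands at rest flat on the lane floor between the rails, its front end within 4 mm of the end stop, square to the lane within 0.05 rad, touching neither rail (y of tray in the frame of lane_home between -0.004 and 0.003 m and x of tray in the frame of lane_home between -0.01 and 0.01 m and z of tray in the frame of lane_home between -0.003 and 0.003 m and angle between the y axis of tray and the y axis of loader, either way round below 0.05 rad and angle between tray's own z axis and vertical below 0.03 rad and linear speed of tray below 0.01 m/s and angular speed of tray below 0.05 rad/s).
It fails at once if the tray or the robot touches a guide rail (contact force between anything else and rail_near above 0.2 N or contact force between anything else and rail_far above 0.2 N).
It fails at once if the tray is lifted more than 6 mm, drops off the loader or tips (z of tray in the frame of lane_home above 0.006 m or z of tray in the frame of lane_home below -0.006 m or angle between tray's own z axis and vertical above 0.1 rad).
It fails at once if the tray is gripped by both long sides at once (contact force between the fingers and tray_side_near above 1 N and contact force between the fingers and tray_side_far above 1 N).
It fails at once if the tray is shoved faster than 0.25 m/s (linear speed of tray above 0.25 m/s).
It fails at once if a bystander is moved more than 15 mm or tipped (distance of any of bottle, jar, septa_box from where it was at the start of the episode above 0.015 m or angle between any of bottle, jar, septa_box's own z axis and vertical above 0.2 rad).
It also fails if it takes over 56 s, if anything falls off the work surface, if the arm or the gripper's body presses on something with over 40 N, if the wrist force passes 120 N, or if a joint passes its speed limit or range.

## Robot

A 7-joint arm with a two-finger parallel gripper is mounted at the origin on the work surface. World frame = base frame: x ahead of the robot, y to its left, z up, the work surface at z = 0. Lengths are in mm, angles in rad, forces in N, time in s.
With the tool pointing down it reaches from about 400 to 875 mm from the base axis. Payload 4.4 kg.
Tool frame: the origin (TCP) lies at the very end of the fingers, on their centre line; the grasp point (between the pads) lies 19 mm behind it; z points along the fingers, y is the direction in which the jaws open and shut (so a half turn about z gives the same grasp; the last joint's range is limited). The gripper opens to 85 mm and grips with 20 to 120 N. Pads are 22 mm wide; open, the fingers measure 114 mm over their backs; the gripper's body (76 mm by 85 mm) begins 54 mm behind the grasp point. The pads swing forward as they close: fully open they stand 13 mm farther back than shut.
Start: joints at [1.167, 0.628, 0.038, 1.517, -0.027, 0.996, -0.02], TCP at [215.447, -613.271, 209.913] pointing down, gripper open.
Joint ranges: [-3.06, 3.06], [-0.37, 2.12], [-1.25, 1.32], [0.18, 2.47], [-1.1, 4.24], [0.23, 1.98], [-2.94, 2.94]. Speed limits (rad/s): [2.57, 2.57, 3.14, 3.14, 3.14, 3.14, 3.14].

## Interface

Orientations are given as [roll, pitch, yaw] about the fixed x, y, z axes, in that order (R = Rz(yaw) Ry(pitch) Rx(roll)).
In Python, from cell import ctrl gives the robot as it stands.
- The arm moves only by the shell command python3 -m crank 'ROWS' [OPENING]. ROWS is JSON, a list that holds one entry, the list of rows, each a list of 6 numbers: the shift along the tool's x, y, z in units of 30 mm (1.0 is 30 mm), then the turn, a rotation vector about the tool's x, y, z in units of 6 degrees (1.0 is 6 degrees). In form: [[[tx, ty, tz, rx, ry, rz], ...]]. A call has 1 to 12 rows; each row shifts and turns the pose as measured when the row begins, along the tool's axes as they then stand; what a row does not reach is not made up. A row lasts 1/12 s, in which the tool goes at most 41.7 mm and 7.16 degrees, less where a joint would pass 70% of its speed; a pose out of reach is approached as far as the arm can. A call is refused whole if a number of a shift passes 1 or a number of a turn 1, either way. A call with a gripper value outside its range is refused whole. OPENING is the gripper command: -1 is fully open, 1 is shut, values between are in proportion, set as the call begins (- or left out, the last holds). The fingers move at their own pace and stop on an object; the grip force is fixed at half the most. Time passes only in rows, so rows that do not move let the fingers close. It gives the time, the measured TCP pose, the force and the opening at its end, in the units of the state.
- ctrl.read_state(): the state, without advancing time (a new reading comes with each control period).
- ctrl.get_image(name): name is "scene" or "top" or "wrist"; returns a dict with "color" (384x512x3 uint8, red, green, blue), "depth" (384x512 float32, mm along the optical axis (not along the pixel's ray), 0 where there is no reading), "camera_matrix" (3x3 intrinsics, pixels), "R" (3x3) and "t" (3): a world point X has camera coordinates R X + t. Camera axes: x right, y down, z forward; pixel columns grow to the right and rows downward; lengths in mm; the calibration is good to about 2 mm. A picture is of the moment at which its call begins.
- ctrl.finish_job(): hands the job in, once; it reports no verdict.
Trained networks look in a picture, given as the dict that the camera call returned (one of the last four; its "shot" number tells which), for a name from the list of things; names that differ only in an ending like _2 or _b are one class to them, and where a whole thing is asked for, a point or a joint stands for the part that bears it (a point fixed in the world has none). Each returns a list of dicts, best first, with "conf" (0 to 1); they miss things now and then, are a little off and sometimes report something else, mostly with a low value. They report only what shows in the picture. A call takes as long as a camera call. They do not tell look-alikes from the thing itself.
- ctrl.search_frame(query, picture): "extent" ([centre column, centre row, width, height] in pixels, round what is visible of it).
The state is a dict: "clock": time; "qpos": joint angles; "qd": joint speeds; "tau": joint torques, N m; "eef_pos": TCP position; "tool_rot": TCP orientation; "force": force on the tool from outside, world axes, zero at the start; "torque": the same for the moment, N m; "width": finger opening in mm.
Only numpy, scipy, OpenCV 4.12 (cv2) and the standard library are available. Lean on these libraries where they do the work, as an engineer would, in place of code of your own. Each camera call takes 0.05 s, during which the arm holds its last target. There are 200 camera calls.

## Working session

There is one attempt and no reset: what is moved stays moved. The work goes in short steps, Python scripts to look and compute and a shell command to move; the robot and the scene stay as the last step left them, time stands still between calls to the robot, and variables do not carry over. Pictures are saved under pics/ and viewed, about 8 in all and at most 12, crops included, and the job is handed in when it is done.

```bash
mkdir -p pics; ls
cat > h.py <<'E'
import numpy as np, cv2
from cell import ctrl
def cloud(p):
    d=p["depth"].astype(float); K=np.array(p["camera_matrix"]); R=np.array(p["R"]); t=np.array(p["t"])
    v,u=np.indices(d.shape)
    c=np.stack([(u-K[0,2])/K[0,0]*d,(v-K[1,2])/K[1,1]*d,d],-1)
    w=(c-t)@R   # R^T (c-t)
    w[d==0]=np.nan
    return w
def save(p,name,crop=None,s=1):
    im=p["color"][...,::-1]
    if crop: x0,y0,x1,y1=crop; im=im[y0:y1,x0:x1]
    cv2.imwrite("pics/"+name,cv2.resize(im,None,fx=s,fy=s,interpolation=cv2.INTER_CUBIC))
E
python3 - <<'E'
from h import *
s=ctrl.read_state(); print(s)
a=ctrl.get_image("top"); b=ctrl.get_image("scene")
import pickle; pickle.dump((a,b),open("ab.pkl","wb"))
for n,p in(("top",a),("scene",b)):
    for q in("tray","loader","rail_near","rail_far","bottle","jar","septa_box"):
        print(n,q,[(np.round(r["extent"]).astype(int).tolist(),round(r["conf"],2)) for r in ctrl.search_frame(q,p)][:4])
im=np.vstack([a["color"],b["color"]])[...,::-1]
cv2.imwrite("pics/1.png",cv2.resize(im,None,fx=.78,fy=.78));
E
```

```text
pics
{'clock': 0.0, 'qpos': array([ 1.16719757,  0.62936295,  0.03844945,  1.51836585, -0.0269815 ,
        0.99630142, -0.02002249]), 'qd': array([-0.00018957, -0.00116077,  0.002232  , -0.00138592,  0.00098336,
       -0.00049835, -0.0008204 ]), 'tau': array([ 1.93029896e-04, -5.63410592e+01,  1.22595247e+00, -1.93444026e+01,
        1.08267830e-02,  1.06578832e-02,  5.14088458e-05]), 'eef_pos': array([ 215.21284431, -612.63009285,  208.97906513]), 'tool_rot': array([-3.13967390e+00,  4.61939670e-05,  3.37780369e-01]), 'force': array([-0.02678438, -1.26125696,  0.25120582]), 'torque': array([-0.00766805, -0.03396908, -0.01436319]), 'width': 85.3642336985139}
top tray [([365, 131, 54, 40], 0.94), ([383, 194, 38, 54], 0.89), ([231, 271, 67, 58], 0.78), ([304, 185, 52, 37], 0.76)]
top loader [([267, 180, 150, 77], 0.9)]
top rail_near []
top rail_far [([234, 166, 64, 9], 0.7)]
top bottle [([262, 130, 20, 20], 0.63)]
top jar [([173, 171, 18, 19], 0.58), ([238, 212, 60, 10], 0.52)]
top septa_box [([268, 180, 149, 78], 0.72), ([170, 215, 28, 22], 0.66), ([297, 200, 33, 6], 0.49)]
scene tray [([114, 292, 84, 77], 0.95), ([109, 208, 96, 69], 0.83), ([207, 336, 90, 90], 0.8), ([216, 225, 76, 61], 0.78)]
scene loader [([239, 221, 188, 135], 0.63)]
scene rail_near [([252, 180, 49, 34], 0.8)]
scene rail_far [([295, 202, 41, 38], 0.56)]
scene bottle [([316, 232, 24, 48], 0.9)]
scene jar [([339, 170, 20, 28], 0.97)]
scene septa_box [([298, 154, 33, 21], 0.67), ([315, 232, 23, 45], 0.55)]
```

View pics/1.png

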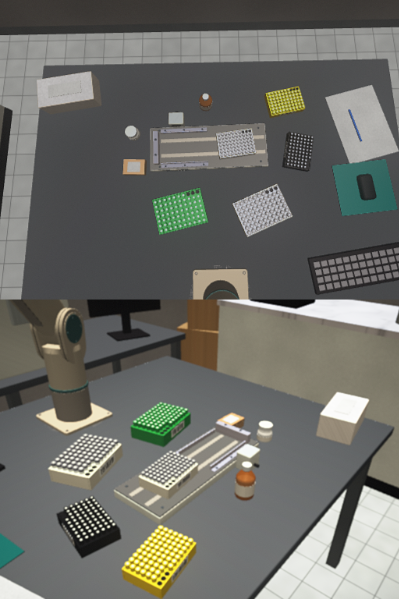

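```bash
cat > meas.py <<'E'
from h import *
def fitrect(P): 
    (c,s,a)=cv2.minAreaRect(P.astype(np.float32)); b=cv2.boxPoints((c,s,a)); return np.array(c),s,b
def hull_side(P):  # angle of long side
    c,s,b=fitrect(P); e=max((b[1]-b[0],b[2]-b[1]),key=np.linalg.norm); 
    if e[1]<0:e=-e
    return c,s,np.arctan2(-e[0],e[1])   # yaw such that y axis=e
E
python3 - <<'E'
from meas import *; import pickle
a,b=pickle.load(open("ab.pkl","rb"))
save(a,"2.png",(180,110,350,250),4)
w=cloud(a)
print(w[185,304],w[180,267],w[271,231],w[194,383])
v,u=np.indices(w.shape[:2])
reg=(u>185)&(u<350)&(v>135)&(v<225)
for lo,hi in((22,36),(38,49),(55,68),(68,90)):
    m=reg&(w[...,2]>lo)&(w[...,2]<hi)
    n,l,st,c=cv2.connectedComponentsWithStats(m.astype(np.uint8))
    for i in range(1,n):
        if st[i,4]>25: 
            P=w[l==i]; print(lo,hi,st[i],[np.round(x,3) for x in hull_side(P[:,:2])],P[:,2].mean().round(1))
for n,(x,y) in dict(bottle=(262,130),jar=(173,171),box=(170,215)).items(): print(n,w[y,x])
E
```

```text
[564.83116513 -76.81324231  78.8607425 ] [592.39300987  33.04480407  29.78606703] [317.0383604  142.9120213   60.40071665] [ 538.6291768  -319.85919022   48.00489612]
22 36 [ 192  158  152   61 6037] [array([570.098,  34.754]), array([179.787, 469.278]), np.float32(0.023)] 30.8
38 49 [205 167  60   4 106] [array([628.5 , 133.51]), array([  5.304, 183.615]), np.float32(0.03)] 44.3
38 49 [233 207  23   2  36] [array([504.87 , 104.792]), array([67.025,  3.838]), np.float32(-0.01)] 44.3
38 49 [206 208  23   3  37] [array([502.195, 187.072]), array([67.111,  5.645]), np.float32(-0.013)] 44.5
55 68 [216 144  19  16 294] [array([678.859, 161.619]), array([49.505, 56.385]), np.float32(0.005)] 62.0
55 68 [307 164  18  15  98] [array([ 607.588, -116.065]), array([45.013, 46.969]), np.float32(0.133)] 64.6
55 68 [196 168   8  42 283] [array([563.524, 239.727]), array([127.975,  20.497]), np.float32(-1.541)] 64.1
55 68 [277 170  47  33 224] [array([572.885, -66.434]), array([100.478, 129.618]), np.float32(0.13)] 64.0
55 68 [298 179   7  13  27] [array([567.613, -68.044]), array([36.012, 18.315]), np.float32(-1.504)] 64.8
55 68 [292 180   5  16  30] [array([560.373, -47.614]), array([46.878,  9.245]), np.float32(-1.384)] 64.5
68 90 [278 167  49  35 902] [array([573.034, -71.35 ]), array([ 95.201, 135.294]), np.float32(0.109)] 75.9
bottle [738.16870677  45.86953177  82.45825115]
jar [618.68226411 320.56655413  62.91266129]
box [486.80880374 332.94398544  34.72417829]
```

View pics/2.png

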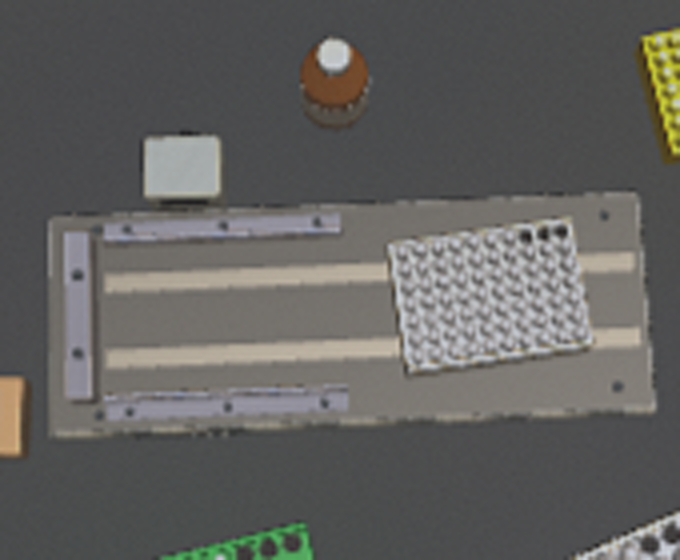

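The crop shows a cream tray on the loader at top-image px (302,184), skewed with its front towards the lane. Two trays are cream: this one, about 100x142 mm, and a larger one on the bench at px (337,270). The one on the loader is smaller, so it is the one meant. I'll turn the hand so the jaws lie across the lane, with a partial opening.

```bash
python3 -m crank '[[[0,0,0,0,0,-1],[0,0,0,0,0,-1],[0,0,0,0,0,-1],[0,0,0,0,0,-1],[0,0,0,0,0,-1],[0,0,0,0,0,-1],[0,0,0,0,0,-1],[0,0,0,0,0,-1],[0,0,0,0,0,-1],[0,0,0,0,0,-1],[0,0,0,0,0,-1],[0,0,0,0,0,-1]]]' -0.41
cat > L.py <<'E'
from meas import *
# refine loader yaw from plate outline + rails
import pickle
a,_=pickle.load(open("ab.pkl","rb")); w=cloud(a)
v,u=np.indices(w.shape[:2]); reg=(u>185)&(u<350)&(v>135)&(v<225)
m=reg&(w[...,2]>22)&(w[...,2]<36); P=w[m][:,:2]
O=np.array([570.,30.]);
# long edges: extremes of x per y-bin
yb=np.arange(-180,250,12); lo=[];hi=[]
for y in yb:
    s=P[(P[:,1]>=y)&(P[:,1]<y+12)]
    lo.append((y+6,s[:,0].min()));hi.append((y+6,s[:,0].max()))
for e in(lo,hi):
    e=np.array(e); f=np.polyfit(e[:,0],e[:,1],1); r=e[:,1]-np.polyval(f,e[:,0]); k=abs(r)<3; print(np.polyfit(e[k,0],e[k,1],1),r.std())
E
python3 L.py
```

```text
clock: 1.8
eef_pos: [215.0, -613.6, 210.4]
tool_rot: [-3.14, 0.001, 1.654]
force: [0.2, 1.3, -1.7]
width: 60.0
[-2.72079580e-02  4.82853498e+02] 0.748003045609708Traceback (most recent call last):
  File "L.py", line 14, in <module>
    e=np.array(e); f=np.polyfit(e[:,0],e[:,1],1); r=e[:,1]-np.polyval(f,e[:,0]); k=abs(r)<3; print(np.polyfit(e[k,0],e[k,1],1),r.std())
                                                                                                   ~~~~~~~~~~^^^^^^^^^^^^^^^^^
    raise TypeError("expected non-empty vector for x")
TypeError: expected non-empty vector for x
```

```bash
python3 -m crank '[[[1,0.84,0,0,0,0.5],[1,0.84,0,0,0,0],[1,0.84,0,0,0,0],[1,0.84,0,0,0,0],[1,0.84,0,0,0,0],[1,0.84,0,0,0,0],[1,0.84,0,0,0,0],[1,0.84,0,0,0,0],[1,0.84,0,0,0,0],[1,0.84,0,0,0,0],[1,0.84,0,0,0,0],[1,0.84,0,0,0,0]]]'
```

```text
clock: 2.8
eef_pos: [507.8, -243.7, 206.3]
tool_rot: [-3.138, 0.012, 1.578]
force: [0.6, -0.9, -0.1]
width: 60.2
```

```bash
python3 -m crank '[[[0.6,0.6,0.8,0,0,-0.2],[0.6,0.6,0.8,0,0,0],[0.5,0.6,0.8,0,0,0],[0.2,0.4,0.6,0,0,0],[0,0.1,0.3,0,0,0],[0,0,0,0,0,0]]]'
cat > look.py <<'E'
from meas import *; import sys
O=np.array([570.1,29.8]); th=.027; M=np.array([[np.cos(th),np.sin(th)],[-np.sin(th),np.cos(th)]])
def loc(p): return M@(np.array(p)[:2]-O)
a=ctrl.get_image(sys.argv[1] if len(sys.argv)>1 else "top"); w=cloud(a)
L=(w[...,:2]-O)@M.T
m=(w[...,2]>60)&(w[...,2]<80)&(abs(L[...,0])<75)&(L[...,1]>-185)&(L[...,1]<(198))
n,l,st,c=cv2.connectedComponentsWithStats(cv2.morphologyEx(m.astype(np.uint8),cv2.MORPH_CLOSE,np.ones((3,3))))
i=1+st[1:,4].argmax(); P=L[(l==i)&m]; c,s,y=hull_side(P)
print("tray local",np.round(c,1),"size",np.round(s,1),"relyaw",round(float(y),3))
s=ctrl.read_state(); print("tcp local",loc(s["eef_pos"]).round(1),"z",s["eef_pos"][2].round(1),"rot",np.round(s["tool_rot"],3),"yaw-err",round(s["tool_rot"][2]-np.pi/2-th,3),"F",s["force"].round(1))
if len(sys.argv)>2: save(a,sys.argv[2],(180,110,350,250),4) if a is not None and sys.argv[1]=="top" else save(a,sys.argv[2],None,1.4)
E
python3 look.py top
```

```text
clock: 3.3
eef_pos: [588.6, -170.7, 106.0]
tool_rot: [3.133, 0.01, 1.616]
force: [-0.5, -0.7, 0.4]
width: 60.2
tray local [   1.2 -102.4] size [100.3 142.1] relyaw 0.1
tcp local [  13.  -201.2] z 106.8 rot [3.132 0.01  1.616] yaw-err 0.018 F [-0.   0.5 -0.5]
```

```bash
python3 -m crank '[[[-0.4,-0.35,0,0,0,0.17],[0,0,0.5,0,0,0],[0,0,0.5,0,0,0],[0,0,0.5,0,0,0],[0,0,0.4,0,0,0],[0,0,0.2,0,0,0],[0,0,0,0,0,0]]]'; python3 look.py wrist 3.png;python3 look.py top
```

```text
clock: 3.93
eef_pos: [573.6, -203.0, 50.9]
tool_rot: [3.125, 0.022, 1.576]
force: [0.6, 0.8, 0.4]
width: 60.1
tray local [   5.7 -146. ] size [100.5  53.7] relyaw -1.473
tcp local [  -2.6 -233.1] z 51.4 rot [3.125 0.023 1.575] yaw-err -0.023 F [ 0.  -0.8  0.2]
tray local [   1.4 -102.4] size [100.7 142.1] relyaw 0.104
tcp local [  -1.7 -232.5] z 51.8 rot [3.124 0.023 1.576] yaw-err -0.022 F [ 0.2 -0.2  0.5]
```

View pics/3.png

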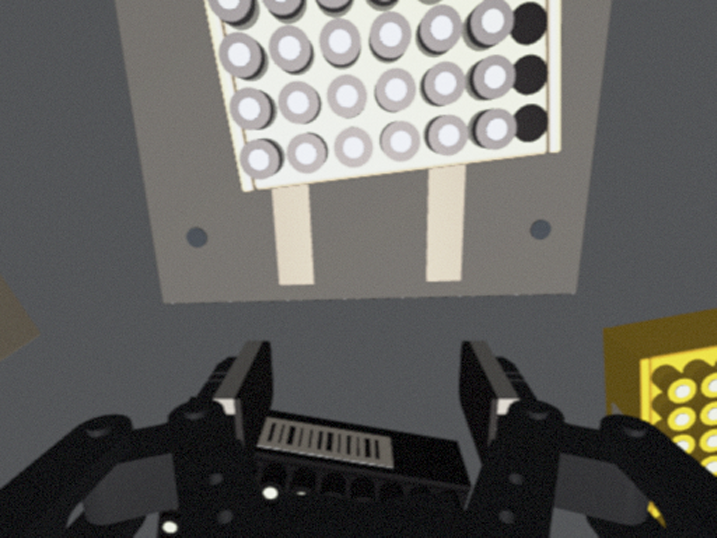

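Wrist view: the fingers stand about 60 mm apart behind the tray's rear edge (wrist px 245–560, rows 155–190). The left (−x) rear corner is nearest, as expected.

```bash
cat > go.py <<'E'
# go.py lx ly z relyaw : units remaining, tool axes
import sys; from look import *; from scipy.spatial.transform import Rotation as R
lx,ly,z,yw=map(float,sys.argv[3:7])
R0=R.from_euler('xyz',s["tool_rot"]); Rd=R.from_euler('xyz',[np.pi,0,np.pi/2+th+yw])
t=np.r_[M.T@[lx,ly]+O,z]
print("units",(R0.inv().apply(t-s["eef_pos"])/30).round(2),(np.degrees((R0.inv()*Rd).as_rotvec())/6).round(2))
E
sed -i 's/if len(sys.argv)>2:/if len(sys.argv)>2 and sys.argv[2].endswith("png"):/' look.py
python3 go.py top - 2 -205 40 0
```

```text
tray local [   1.4 -102.3] size [101.4 141.9] relyaw 0.1
tcp local [  -1.  -231.8] z 52.1 rot [3.123 0.022 1.577] yaw-err -0.021 F [0.3 0.2 0.8]
units [0.9  0.08 0.38] [ 0.18  0.21 -0.2 ]
```

```bash
python3 -m crank '[[[0.2,0.05,0.1,0.1,0.1,-0.1],[0.2,0,0.1,0.05,0.1,-0.1],[0.2,0,0.1,0,0,0],[0,0,0,0,0,0]]]'; python3 go.py top - 2 -205 40 0
```

```text
clock: 4.42
eef_pos: [579.0, -181.7, 44.6]
tool_rot: [3.136, -0.001, 1.601]
force: [-0.3, 1.1, -0.7]
width: 60.1
tray local [   1.5 -102.3] size [100.9 141.8] relyaw 0.104
tcp local [   3.3 -212.6] z 44.8 rot [3.135 0.    1.601] yaw-err 0.003 F [ 0.3  0.7 -0.3]
units [ 0.25 -0.04  0.16] [0.06 0.   0.03]
```

```bash
python3 -m crank '[[[0.15,-0.04,0.08,0.03,0,0],[0.15,0,0.06,0,0,0],[0.12,0,0,0,0,0],[0.12,0,0,0,0,0],[0.12,0,0,0,0,0],[0.12,0,0,0,0,0],[0.12,0,0,0,0,0],[0.12,0,0,0,0,0],[0.12,0,0,0,0,0],[0,0,0,0,0,0]]]'; python3 go.py top - 2 -178 40 0
```

```text
clock: 5.3
eef_pos: [575.5, -146.1, 40.0]
tool_rot: [3.141, 0.003, 1.602]
force: [0.5, 0.1, -0.7]
width: 60.2
tray local [  3.3 -96. ] size [100.9 143.6] relyaw 0.059
tcp local [   0.8 -176.1] z 40.1 rot [3.141e+00 3.000e-03 1.602e+00] yaw-err 0.004 F [-0.3  0.3  0.1]
units [-0.06  0.04  0.  ] [0.01 0.03 0.04]
```

```bash
python3 -m crank '[[[0.12,0,0,0,0,0],[0.12,0,0,0,0,0],[0.12,0,0,0,0,0],[0,0,0,0,0,0]]]'; python3 go.py top 4.png 2 -164 40 0
```

```text
clock: 5.68
eef_pos: [574.9, -136.4, 40.0]
tool_rot: [3.141, 0.005, 1.6]
force: [0.1, 0.2, 0.1]
width: 60.1
tray local [  6.1 -87.6] size [100.7 142.2] relyaw 0.007
tcp local [   0.5 -166.3] z 40.1 rot [3.141 0.005 1.6  ] yaw-err 0.002 F [-0.4  0.4 -0.6]
units [0.08 0.05 0.  ] [0.01 0.04 0.02]
```

View pics/4.png

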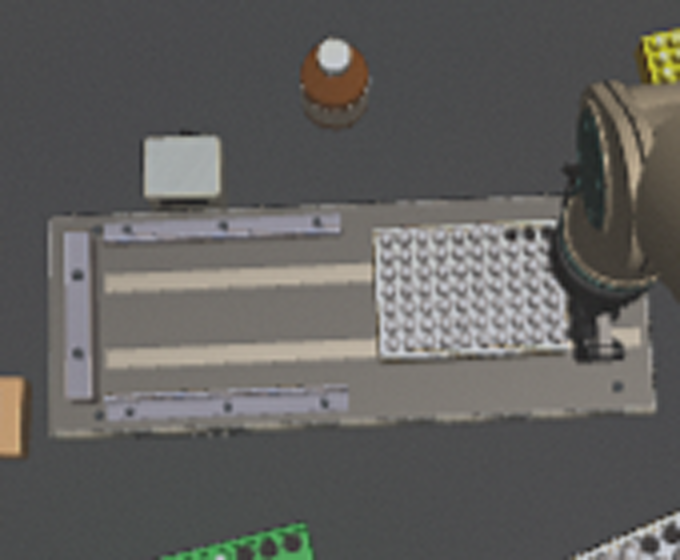

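View: the tray is now square (crop px 375–570), but it sits about 6 mm towards the far rail. I'll turn the hand 90° and nudge it back evenly with both fingers on the far side only.

```bash
python3 -m crank '[[[-0.4,0,0,0,0,0],[-0.4,0,-0.2,0,0,0],[0,0,-0.6,0,0,0],[0,0,-0.7,0,0,0],[0,0,-0.7,0,0,0],[0,0.5,-0.5,0,0,1],[0,0.5,0,0,0,1],[0,0.5,0,0,0,1],[0,0.5,0,0,0,1],[0,0,0,0,0,1],[0,0,0,0,0,1],[0,0,0,0,0,1]]]'; python3 go.py top - 85 -88 115 -1.571
```

```text
clock: 6.73
eef_pos: [639.2, -185.3, 131.1]
tool_rot: [3.132, -0.004, 0.822]
force: [-0.3, 0.9, -0.4]
width: 60.1
tray local [  6.  -87.7] size [100.9 142.1] relyaw 0.014
tcp local [  63.2 -217.2] z 131.2 rot [ 3.132e+00 -3.000e-03  8.170e-01] yaw-err -0.781 F [ 0.3 -0.4 -0.6]
units [ 3.57 -2.52  0.53] [ 0.08 -0.07  7.54]
```

```bash
python3 -m crank '[[[0,0,0,0,0,1],[0,0,0,0,0,1],[0,0,0,0,0,1],[0,0,0,0,0,1],[0,0,0,0,0,1],[0,0,0,0,0,1],[0,0,0,0,0,0.8],[0.2,-0.8,0,0,0,0],[0.2,-0.8,0.1,0,0,0],[0.2,-0.8,0.1,0,0,0],[0.1,-0.6,0.1,0,0,0],[0,0,0,0,0,0]]]'; python3 go.py top - 85 -88 100 -1.571
```

```text
clock: 7.78
eef_pos: [652.9, -107.7, 126.2]
tool_rot: [3.136, -0.014, 0.081]
force: [0.3, 1.1, -1.1]
width: 60.5
tray local [  6.3 -72.3] size [100.8 111.8] relyaw 0.014
tcp local [  79.  -142.4] z 126.7 rot [ 3.134 -0.014  0.079] yaw-err -1.518 F [0.2 0.  0.4]
units [ 0.28 -1.81  0.88] [ 0.07 -0.14  0.5 ]
```

```bash
python3 -m crank '[[[0.1,-0.6,0,0.07,-0.1,0.3],[0.1,-0.6,0.2,0,0,0.2],[0.05,-0.5,0.3,0,0,0],[0,-0.1,0.2,0,0,0],[0,0,0,0,0,0]]]'; python3 go.py top - 85 -88 70 -1.571
```

```text
clock: 8.25
eef_pos: [658.1, -66.4, 106.3]
tool_rot: [3.136, -0.006, 0.022]
force: [0.1, -0.3, -0.4]
width: 60.4
tray local [ 22.1 -26.1] size [21.3 64.9] relyaw 1.522
tcp local [ 85.6 -98.9] z 106.8 rot [ 3.135 -0.006  0.021] yaw-err -1.577 F [-0.7  0.6 -0.3]
units [-0.03 -0.37  1.22] [ 0.06 -0.06 -0.05]
```

```bash
python3 -m crank '[[[0,-0.3,0.2,0.06,-0.06,-0.05],[0,-0.07,0.4,0,0,0],[0,0,0.4,0,0,0],[0,0,0.4,0,0,0],[0,0,0.4,0,0,0],[0,0,0.3,0,0,0],[0,0,0,0,0,0]]]'; python3 go.py wrist 5.png 70 -88 40 -1.571
```

```text
clock: 8.88
eef_pos: [657.0, -61.1, 36.7]
tool_rot: [3.139, 0.002, 0.023]
force: [0.1, -0.3, 0.1]
width: 60.5
tray local [ 43.5 -93.6] size [29.3 77.3] relyaw 0.002
tcp local [ 84.7 -93.3] z 37.4 rot [3.139e+00 1.000e-03 2.300e-02] yaw-err -1.575 F [-0.3  0.7 -0.2]
units [-0.49 -0.17 -0.09] [ 0.02  0.01 -0.04]
```

View pics/5.png

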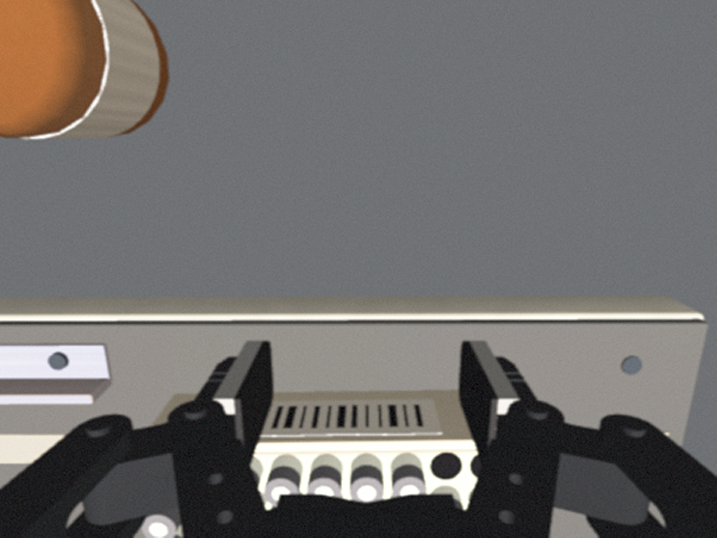

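```bash
python3 -m crank '[[[-0.15,-0.1,-0.05,0,0,-0.04],[-0.15,-0.05,-0.05,0,0,0],[-0.15,0,0,0,0,0],[-0.1,0,0,0,0,0],[-0.1,0,0,0,0,0],[-0.1,0,0,0,0,0],[-0.08,0,0,0,0,0],[0,0,0,0,0,0]]]'; python3 go.py wrist - 58 -88 40 -1.571
```

```text
clock: 9.6
eef_pos: [632.9, -57.1, 43.9]
tool_rot: [3.138, -0.007, 0.028]
force: [-0.1, -0.4, 0.5]
width: 60.1
tray local [ 36.6 -90.3] size [79.4 69.7] relyaw -0.001
tcp local [ 60.5 -88.6] z 43.9 rot [ 3.138 -0.007  0.028] yaw-err -1.57 F [0.7 0.6 0.1]
units [-0.09 -0.02  0.13] [ 0.03 -0.06  0.01]
```

```bash
python3 -m crank '[[[-0.08,0,0.05,0,0,0],[0,0,0,0,0,0],[0.3,0,0,0,0,0],[0.4,0,0,0,0,0],[0,0,-0.6,0,0,0],[0,0,-0.7,0,0,0],[0,0,-0.7,0,0,0],[0.2,0.5,-0.5,0,0,0],[0,1,0,0,0,-0.5],[0,1,0,0,0,-1],[0,1,0,0,0,-1],[0,1,0,0,0,-1]]]'; python3 go.py top - 0 -195 110 0
```

```text
clock: 10.65
eef_pos: [671.2, -180.2, 117.1]
tool_rot: [-3.133, 0.008, 0.424]
force: [0.6, -0.5, -0.3]
width: 60.3
tray local [  0.6 -87.3] size [100.4 141.8] relyaw 0.004
tcp local [  96.3 -222.9] z 117.1 rot [-3.141  0.009  0.421] yaw-err -1.176 F [ 2.2 -6.4  1.2]
units [-2.6  -2.09  0.26] [ -0.05   0.07 -11.23]
```

```bash
python3 -m crank '[[[0,0,0,0,0,-1],[0,0,0,0,0,-1],[0,0,0,0,0,-1],[0,0,0,0,0,-1],[0,0,0,0,0,-1],[0,0,0,0,0,-1],[0,0,0,0,0,-1],[0,0,0,0,0,-1],[0,0,0,0,0,-1],[0,0,0,0,0,-1],[0,0,0,0,0,-1],[0,0,0,0,0,0]]]'; python3 go.py top - 0 -195 60 0
```

```text
clock: 11.7
eef_pos: [660.6, -198.8, 109.6]
tool_rot: [-3.11, 0.004, 1.613]
force: [0.2, 0.5, -0.4]
width: 60.4
tray local [  0.8 -87.3] size [142.1 100.9] relyaw -0.002
tcp local [  84.2 -230.9] z 109.5 rot [-3.11   0.004  1.608] yaw-err 0.011 F [-0.4  0.3 -0.2]
units [ 1.23 -2.74  1.74] [-0.31  0.04  0.1 ]
```

```bash
python3 -m crank '[[[0.1,-0.7,0.2,-0.3,0.04,0.1],[0.2,-0.7,0.3,0,0,0],[0.1,-0.6,0.3,0,0,0],[0.1,-0.4,0.3,0,0,0],[0,-0.2,0.3,0,0,0],[0,0,0.2,0,0,0],[0,0,0,0,0,0]]]'; python3 go.py top - 1 -180 40 0
```

```text
clock: 12.33
eef_pos: [577.4, -185.3, 59.6]
tool_rot: [-3.14, 0.001, 1.571]
force: [0.6, -0.5, -0.5]
width: 59.9
tray local [  0.6 -87.1] size [142.1 100.7] relyaw -0.006
tcp local [   1.9 -215.3] z 60.1 rot [-3.141e+00  1.000e-03  1.571e+00] yaw-err -0.027 F [-0.8 -0.1  1.1]
units [ 1.18 -0.06  0.67] [-0.01  0.01 -0.25]
```

```bash
python3 -m crank '[[[0.2,-0.03,0.3,0,0,-0.15],[0.2,-0.03,0.2,0,0,-0.1],[0.2,0,0.15,0,0,0],[0.2,0,0,0,0,0],[0.15,0,0,0,0,0],[0,0,0,0,0,0]]]'; python3 go.py top - 1 -166 40 0
```

```text
clock: 12.88
eef_pos: [579.2, -152.8, 39.3]
tool_rot: [3.138, 0.0, 1.599]
force: [0.8, 0.4, 0.2]
width: 59.9
tray local [  0.8 -87.4] size [101.1 142.3] relyaw 0.004
tcp local [   4.3 -183.3] z 39.4 rot [3.138e+00 1.000e-03 1.598e+00] yaw-err 0.001 F [-0.2 -0.4  0. ]
units [ 0.58 -0.11 -0.02] [0.04 0.01 0.01]
```

```bash
python3 -m crank '[[[0.12,-0.06,0,0.04,0,0],[0.12,-0.05,0,0,0,0],[0.12,0,0,0,0,0],[0.12,0,0,0,0,0],[0.1,0,0,0,0,0],[0.1,0,0,0,0,0],[0.1,0,0,0,0,0],[0.1,0,0,0,0,0],[0.1,0,0,0,0,0],[0.1,0,0,0,0,0],[0.1,0,0,0,0,0],[0,0,0,0,0,0]]]'; python3 go.py top - 1 -100 40 0
```

```text
clock: 13.93
eef_pos: [575.2, -119.4, 40.5]
tool_rot: [3.14, 0.006, 1.594]
force: [-0.3, -0.5, -1.5]
width: 60.3
tray local [  1.  -71.5] size [101.  143.1] relyaw 0.003
tcp local [   1.1 -149.2] z 40.4 rot [3.141 0.006 1.594] yaw-err -0.004 F [ 0.4 -1.2  0. ]
units [ 1.64 -0.01  0.  ] [ 0.01  0.06 -0.03]
```

```bash
python3 -m crank '[[[0.12,0,0,0,0.05,-0.03],[0.15,0,0,0,0,0],[0.15,0,0,0,0,0],[0.15,0,0,0,0,0],[0.15,0,0,0,0,0],[0.15,0,0,0,0,0],[0.15,0,0,0,0,0],[0.15,0,0,0,0,0],[0.15,0,0,0,0,0],[0.15,0,0,0,0,0],[0.12,0,0,0,0,0],[0,0,0,0,0,0]]]'; python3 go.py top 6.png 1 -50 40 0
```

```text
clock: 14.98
eef_pos: [573.7, -66.7, 40.4]
tool_rot: [3.141, 0.001, 1.598]
force: [0.7, -1.1, -0.9]
width: 60.2
tray local [  0.8 -17.5] size [101.1 140.4] relyaw 0.001
tcp local [  1.  -96.7] z 40.4 rot [3.141e+00 1.000e-03 1.598e+00] yaw-err -0.0 F [-0.5 -0.7  1.1]
units [ 1.56 -0.    0.01] [ 0.01  0.01 -0.  ]
```

View pics/6.png

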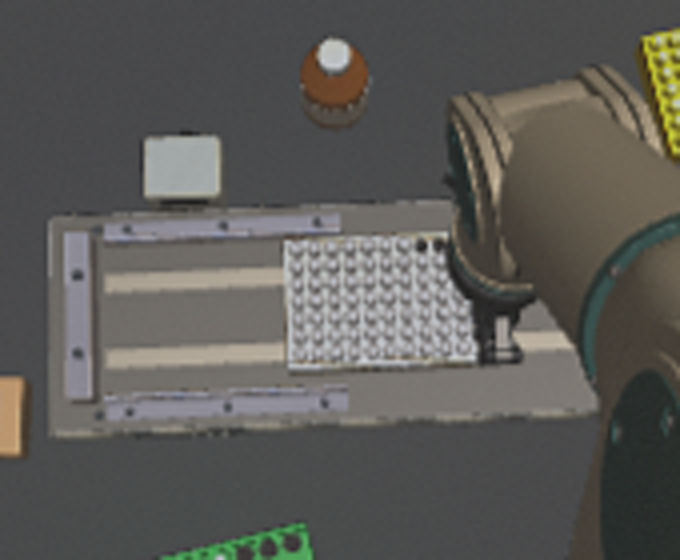

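```bash
python3 -m crank '[[[0.12,0,0,0,0,0],[0.17,0,0,0,0,0],[0.17,0,0,0,0,0],[0.17,0,0,0,0,0],[0.17,0,0,0,0,0],[0.17,0,0,0,0,0],[0.17,0,0,0,0,0],[0.17,0,0,0,0,0],[0.17,0,0,0,0,0],[0.17,0,0,0,0,0],[0.12,0,0,0,0,0],[0,0,0,0,0,0]]]'; python3 go.py top - 1 0 40 0
```

```text
clock: 16.03
eef_pos: [572.1, -9.0, 40.4]
tool_rot: [3.141, 0.002, 1.597]
force: [-0.1, -1.6, -0.4]
width: 60.2
tray local [ 0.4 39.9] size [100.7 141.1] relyaw 0.002
tcp local [  0.9 -39.1] z 40.4 rot [3.141e+00 2.000e-03 1.597e+00] yaw-err -0.001 F [-0.5  0.2 -0.4]
units [1.3  0.   0.01] [ 0.01  0.01 -0.01]
```

```bash
python3 -m crank '[[[0.12,0,0,0,0,0],[0.17,0,0,0,0,0],[0.17,0,0,0,0,0],[0.17,0,0,0,0,0],[0.17,0,0,0,0,0],[0.17,0,0,0,0,0],[0.17,0,0,0,0,0],[0.17,0,0,0,0,0],[0.17,0,0,0,0,0],[0.17,0,0,0,0,0],[0.12,0,0,0,0,0],[0,0,0,0,0,0]]]'; python3 go.py top - 1 50 40 0
```

```text
clock: 17.08
eef_pos: [570.4, 48.1, 40.4]
tool_rot: [3.141, 0.003, 1.595]
force: [0.9, -2.5, 0.8]
width: 60.5
tray local [  0.6 101.1] size [133.1 100.8] relyaw -0.006
tcp local [ 0.8 18.2] z 40.3 rot [3.141e+00 3.000e-03 1.595e+00] yaw-err -0.003 F [0.1 0.1 0. ]
units [1.06 0.   0.01] [ 0.    0.03 -0.03]
```

```bash
python3 -m crank '[[[0.1,0,0,0,0,-0.03],[0.1,0,0,0,0,0],[0.1,0,0,0,0,0],[0.1,0,0,0,0,0],[0.1,0,0,0,0,0],[0.1,0,0,0,0,0],[0.1,0,0,0,0,0],[0.1,0,0,0,0,0],[0.08,0,0,0,0,0],[0,0,0,0,0,0]]]'; python3 go.py top - 1 50 40 0
```

```text
clock: 17.97
eef_pos: [569.6, 74.9, 40.3]
tool_rot: [-3.142, 0.005, 1.597]
force: [-0.3, -2.2, 0.9]
width: 60.1
tray local [  0.6 135.1] size [100.8 117. ] relyaw 0.018
tcp local [ 0.7 45.1] z 40.3 rot [-3.142  0.005  1.596] yaw-err -0.001 F [ 0.6 -1.6 -0.1]
units [0.16 0.01 0.01] [-0.    0.05 -0.01]
```

Tray at about y 123–124, roughly 5 mm to go; I'll creep until the stop is felt.

```bash
python3 -m crank '[[[0.06,0,0,0,0,0],[0.06,0,0,0,0,0],[0.06,0,0,0,0,0],[0.06,0,0,0,0,0]]]'; python3 -m crank '[[[0.06,0,0,0,0,0],[0.06,0,0,0,0,0],[0.06,0,0,0,0,0]]]'
```

```text
clock: 18.35
eef_pos: [569.3, 80.8, 40.3]
tool_rot: [-3.141, 0.007, 1.595]
force: [-0.3, -8.3, 2.0]
width: 60.3
clock: 18.6
eef_pos: [569.3, 80.5, 40.3]
tool_rot: [-3.14, 0.014, 1.593]
force: [1.1, -5.6, 2.0]
width: 60.2
```

```bash
python3 -m crank '[[[0.15,0,0,0,-0.05,0],[0.2,0,0,0,-0.05,0],[0.2,0,0,0,0,0]]]'; python3 go.py top - 1 50 40 0;  python3 -m crank '[[[-0.15,0,0,0,0,0],[-0.2,0,0,0,0,0],[-0.3,0,0,0,0,0],[-0.6,0,0,0,0,0],[-0.6,0,-0.2,0,0,0],[0,0,-0.6,0,0,0],[-0.5,0,-0.8,0,0,0],[-0.8,0,-0.5,0,0,0],[-0.8,0,0,0,0,0],[-0.8,0,0,0,0,0],[-0.8,0,0,0,0,0],[0,0,0,0,0,0]]]'; python3 go.py top 7.png 1 50 40 0
```

```text
clock: 18.85
eef_pos: [569.1, 79.4, 40.4]
tool_rot: [-3.136, 0.047, 1.588]
force: [1.2, -13.6, 4.7]
width: 60.0
tray local [  1.2 159.5] size [99.4 76.9] relyaw -1.569
tcp local [ 0.3 49.7] z 40.5 rot [-3.136  0.048  1.588] yaw-err -0.01 F [  1.1 -13.6   4.3]
units [0.01 0.02 0.02] [-0.05  0.45 -0.09]
clock: 19.9
eef_pos: [573.3, -80.9, 111.8]
tool_rot: [-3.138, 0.032, 1.6]
force: [-0.3, -1.1, 0.0]
width: 60.2
tray local [1.000e-01 1.281e+02] size [139.6 100.8] relyaw -0.005
tcp local [   0.3 -107.7] z 111.7 rot [-3.139  0.03   1.602] yaw-err 0.004 F [-0.8  0.2  0.2]
units [5.33 0.05 2.23] [-0.03  0.28  0.04]
```

View pics/7.png

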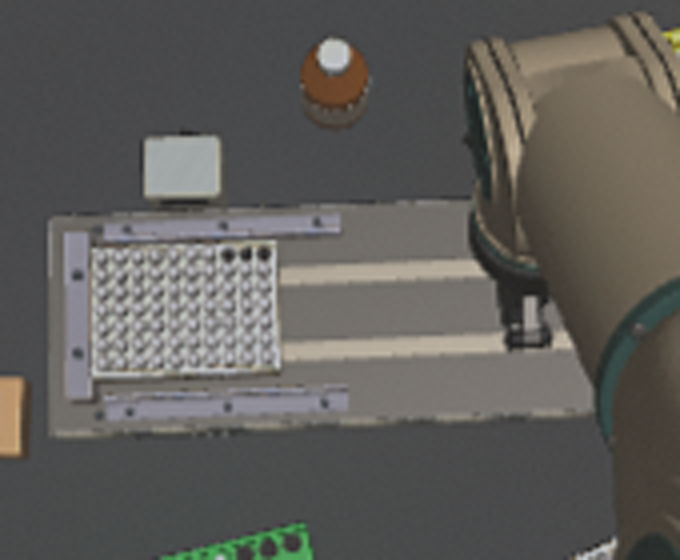

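The tray touches the end stop (crop px 92), is square and clear of both rails. The hand is away, so I'm handing in.

```bash
python3 -c "
from cell import ctrl
print(ctrl.finish_job())"
```

```text
the job is handed in; nothing more can be done
None
```

The tray is home against the end stop, the hand is withdrawn, and I have handed the job in; it gave no verdict.

- **Straightening:** I squared the tray on the shelf with a two-finger push on its rear. It then sat about 6 mm towards the far rail, so I nudged it back with both fingers on its far side only.
- **Pushing:** I pushed it down the lane at about 60 mm/s at most until the wrist force rose to about 14 N at the stop, then backed off and lifted clear.
- **Last check (top camera):** The tray is about 0.1 mm off the lane's centre line and skewed about 0.005 rad. Its measured centre is y = 128.1 mm against a home of 129, within the 2 mm calibration. It shows clear of both rails, and the bottle and reader look undisturbed.
- **What disagreed or went unchecked:**
  - During the final press the hand tilted by about 0.05 rad.
  - Some top-view fits near the end were partly hidden by the arm, so I relied on the clear view taken after withdrawing.
  - I did not measure the jar and carton again; the hand never went near them.

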